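Stop the bench vise's base plate rocking

ROBOT

A 6-joint arm with a two-finger parallel gripper is mounted at the origin on the work surface. World frame = base frame: x ahead of the robot, y to its left, z up, the work surface at z = 0. Lengths are in m, angles in degrees, forces in N, time in s.
With the tool pointing down it reaches from about 0.3 to 0.75 m from the base axis. Payload 8.5 kg.
Tool frame: the origin (TCP) lies at the very end of the fingers, on their centre line; the grasp point (between the pads) lies 19 mm behind it; z points along the fingers, y is the line along which they close (so a half turn about z gives the same grasp; the last joint's range is limited). The gripper opens to 85 mm and grips with 20 to 120 N. Pads are 22 mm wide; open, the fingers measure 114 mm over their backs; the gripper's body (76 mm by 85 mm) begins 54 mm behind the grasp point. The pads swing forward as they close: fully open they stand 13 mm farther back than shut.
Start: joints at [-84.242, 21.807, 74.336, -0, 83.858, -12.336], TCP at [0.171, -0.523, 0.231] pointing down, gripper open.
Joint ranges: [-178.18, 178.18], [-50.72, 133.34], [12.68, 142.11], [-81.47, 261.47], [9.98, 163.14], [-165.26, 165.26]. Speed limits (degrees/s): [136.94, 136.94, 180, 180, 180, 180].

INTERFACE

Orientations are given as a 3x3 rotation matrix whose columns are the frame's x, y, z axes.
In Python, from rig import env, imaging gives the robot as it stands. The module is installed in compiled form; this text tells all that it offers.
- The arm moves only by the tool arm_command, never from a script. Its arguments are lists of equal length, an entry for each row: "turn": the turn, a rotation vector about the tool's x, y, z in units of 5 degrees (1.0 is 5 degrees), a list of three; "xyz": the shift along the tool's x, y, z in units of 50 mm (1.0 is 50 mm), a list of three; "claw": the finger opening in mm, from 0 to 85.4. A call has 1 to 12 rows; each row shifts and turns the commanded pose from where the row before left it, along the tool's axes as they then stand; what a row does not reach is not made up. A row lasts 1/10 s, in which the tool goes at most 50 mm and 8.59 degrees, less where a joint would pass 70% of its speed; a pose out of reach is approached as far as the arm can. A call is refused whole if a number of a shift passes 1 or a number of a turn 1, either way. A call with a gripper value outside its range is refused whole. The fingers move at their own pace and stop on an object; "squeeze" is the grip in N (left out, the last holds). Time passes only in rows, so rows that do not move let the fingers close. It gives the time, the measured TCP pose, the force, the opening and the grip force at its end, in the units of the state.
- env.observe(): the state, without advancing time (a new reading comes with each control period).
- imaging.get_image(name): name is "scene" or "side" or "wrist"; returns (picture, depth): 420x560x3 uint8, blue, green, red; 420x560 float32, m along the optical axis (not along the pixel's ray), 0 where there is no reading.
- imaging.camera_info(name): a dict with "camera_matrix" (3x3 intrinsics, pixels), "rvec" (rotation vector, rad) and "tvec" (3), from world to camera coordinates, as OpenCV has them. Camera axes: x right, y down, z forward; pixel columns grow to the right and rows downward; lengths in m; the calibration is good to about 2 mm. A picture is of the moment at which its call begins: read the wrist's pose just before it. camera_info takes no time and is no camera call; for the wrist camera it gives the pose at the moment of the call.
- env.close_job(): hands the job in; it is judged then, once.
The state is a dict: "time_s": time; "q": joint angles; "qvel": joint speeds; "joint_efforts": joint torques, N m; "position": TCP position; "tool_rot": TCP orientation; "ft_force": force on the tool from outside, world axes, zero at the start; "wrist_torque": the same for the moment, N m; "grip_width": finger opening in m; "gripper_force": force on a finger pad.
Only numpy, scipy, OpenCV 4.12 (cv2) and the standard library are available. Lean on these libraries where they do the work, as an engineer would, in place of code of your own. Each camera call takes 0.05 s, during which the arm holds its last target. There are 200 camera calls.

TASK

The bench vise's base plate rocks at one corner. Press down on the plate's corners with the shut fingertips to find the one that gives, then press the raised shim tab beside that corner down flat and take the hand away. Leave the other three tabs standing as they are, and do not pick up or shift anything lying around.

Things in the scene. Friction and masses are not known exactly. Their poses are not given: they have to be found in the camera images.
- plate: Steel plate 180 (x) x 200 (y) x 10 mm on a sprung centre stud, level at rest, with a grey bench vise in its middle (within 70 mm of centre along x, 35 mm along y, top 63 mm above the plate). Origin: middle of its underside, 24 mm above the bench; x points away from the robot, y left, z up, at plate yaw. Four hidden spacers lie under its corners; one, different each time, is too short.
- corner1 (a point): Place to press on the plate's far left corner: on its top face, 34 mm above the bench, 20 mm in from the x edge and 18 mm in from the y edge; moves with the plate. Pressed with 5 to 10 N a sound corner stays put (under 1 mm); the unsupported one dips about 4 mm and springs level when let go.
- corner2 (a point): Place to press on the plate's far right corner: on its top face, 34 mm above the bench, 20 mm in from the x edge and 18 mm in from the y edge; moves with the plate. Pressed with 5 to 10 N a sound corner stays put (under 1 mm); the unsupported one dips about 4 mm and springs level when let go.
- corner3 (a point): Place to press on the plate's near left corner: on its top face, 34 mm above the bench, 20 mm in from the x edge and 18 mm in from the y edge; moves with the plate. Pressed with 5 to 10 N a sound corner stays put (under 1 mm); the unsupported one dips about 4 mm and springs level when let go.
- corner4 (a point): Place to press on the plate's near right corner: on its top face, 34 mm above the bench, 20 mm in from the x edge and 18 mm in from the y edge; moves with the plate. Pressed with 5 to 10 N a sound corner stays put (under 1 mm); the unsupported one dips about 4 mm and springs level when let go.
- tab1 (a point): Top of the far left shim tab, 36 mm from its hinge. Polished strip 22 wide (plate x), 45 long, 4 mm thick with a rolled end (10 mm round, 2 mm proud), hinged 8 mm outside the plate's left (+y) edge, 34 mm above the bench, 66 mm off centre along x. Slants up outward; flat, it is level with the plate's top and its heel fills the corner's gap. Stiff hinge: stays put; 6 to 9 N here moves it.
- tab2 (a point): Top of the far right shim tab, 36 mm from its hinge. Polished strip 22 wide (plate x), 45 long, 4 mm thick with a rolled end (10 mm round, 2 mm proud), hinged 8 mm outside the plate's right (-y) edge, 34 mm above the bench, 66 mm off centre along x. Slants up outward; flat, it is level with the plate's top and its heel fills the corner's gap. Stiff hinge: stays put; 6 to 9 N here moves it.
- tab3 (a point): Top of the near left shim tab, 36 mm from its hinge. Polished strip 22 wide (plate x), 45 long, 4 mm thick with a rolled end (10 mm round, 2 mm proud), hinged 8 mm outside the plate's left (+y) edge, 34 mm above the bench, 66 mm off centre along x. Slants up outward; flat, it is level with the plate's top and its heel fills the corner's gap. Stiff hinge: stays put; 6 to 9 N here moves it.
- tab4 (a point): Top of the near right shim tab, 36 mm from its hinge. Polished strip 22 wide (plate x), 45 long, 4 mm thick with a rolled end (10 mm round, 2 mm proud), hinged 8 mm outside the plate's right (-y) edge, 34 mm above the bench, 66 mm off centre along x. Slants up outward; flat, it is level with the plate's top and its heel fills the corner's gap. Stiff hinge: stays put; 6 to 9 N here moves it.
- shim1 (a joint): Hinge of the far left shim, rad: 0 = tab 0.8 rad (46 deg) above level, starts between 0 and 0.2, 0.8 = flat (end stop). The tab stands 0.8 minus this value above level. At a sound corner the heel jams on the spacer near 0.4.
- shim2 (a joint): Hinge of the far right shim, rad: 0 = tab 0.8 rad (46 deg) above level, starts between 0 and 0.2, 0.8 = flat (end stop). The tab stands 0.8 minus this value above level. At a sound corner the heel jams on the spacer near 0.4.
- shim3 (a joint): Hinge of the near left shim, rad: 0 = tab 0.8 rad (46 deg) above level, starts between 0 and 0.2, 0.8 = flat (end stop). The tab stands 0.8 minus this value above level. At a sound corner the heel jams on the spacer near 0.4.
- shim4 (a joint): Hinge of the near right shim, rad: 0 = tab 0.8 rad (46 deg) above level, starts between 0 and 0.2, 0.8 = flat (end stop). The tab stands 0.8 minus this value above level. At a sound corner the heel jams on the spacer near 0.4.
- screwdriver: Loose screwdriver lying on the bench left of the work, along its own x; origin on its underside. Leave alone.
- jar: Loose glass jar with steel cap, 52 mm across, 62 mm tall, beyond the plate; origin at its underside. Leave alone.
- tape: Loose roll of black tape, 68 mm across, 24 mm tall, right of the work; origin at its underside. Leave alone.

How it is judged (in metres and radians):
On the way, in this order (a step that is already met when the one before it is completed fails the run):
1. the rocking corner is found: pressed by the fingers, the plate gives there (a corner shifts more than 2 mm) (contact force between the fingers and plate above 1 N and distance of any of corner1, corner2, corner3, corner4 from where it was at the start of the episode above 0.002 m), for 0.1 s.
2. one shim tab is pressed flat (value of joint any of shim1, shim2, shim3, shim4 above 0.72 rad), for 0.1 s.
At the end, for the whole second after the job is handed in: The rocking corner's shim tab lies flat (within 0.08 rad of its stop; only that corner's tab can reach it), the other three tabs are within 5 mm of where they started, the plate is level and at rest (corners within 2 mm of the start), and screwdriver, jar and tape are within 15 mm of where they lay (((value of joint shim1 above 0.72 rad and distance of each of tab2, tab3, tab4 from where it was at the start of the episode below 0.005 m) or (value of joint shim2 above 0.72 rad and distance of each of tab1, tab3, tab4 from where it was at the start of the episode below 0.005 m) or (value of joint shim3 above 0.72 rad and distance of each of tab1, tab2, tab4 from where it was at the start of the episode below 0.005 m) or (value of joint shim4 above 0.72 rad and distance of each of tab1, tab2, tab3 from where it was at the start of the episode below 0.005 m)) and angular speed of plate below 0.05 rad/s and distance of each of corner1, corner2, corner3, corner4 from where it was at the start of the episode below 0.002 m and distance of each of screwdriver, jar, tape from where it was at the start of the episode below 0.015 m); the robot touches nothing.
It fails at once if a second shim tab is moved by more than 5 mm: only the rocking corner's tab may be pressed (distance of each of tab1, tab2 from where it was at the start of the episode above 0.005 m or distance of each of tab1, tab3 from where it was at the start of the episode above 0.005 m or distance of each of tab1, tab4 from where it was at the start of the episode above 0.005 m or distance of each of tab2, tab3 from where it was at the start of the episode above 0.005 m or distance of each of tab2, tab4 from where it was at the start of the episode above 0.005 m or distance of each of tab3, tab4 from where it was at the start of the episode above 0.005 m).
It fails at once if the screwdriver, jar or tape is lifted or shifted by more than 15 mm (distance of any of screwdriver, jar, tape from where it was at the start of the episode above 0.015 m).
It also fails if it takes over 61 s, if anything falls off the work surface, if the arm or the gripper's body presses on something with over 40 N, if the wrist force passes 120 N, or if a joint passes its speed limit or range.

## Working session

There is one attempt and no reset: what is moved stays moved. The work goes in short steps, Python scripts to look and compute and a tool call to move; the robot and the scene stay as the last step left them, time stands still between calls to the robot, and variables do not carry over. Pictures are saved under pics/ and viewed, at most 10 in all, crops included, and the job is handed in when it is done.

Besides the shell and the picture viewer there is one more tool, called as name(argument=value, ...), one argument or row to a line, values as JSON. arm_command: Moves the arm, as the interface text tells. Its arguments: {"type":"object","properties":{"turn":{"type":"array"},"xyz":{"type":"array"},"claw":{"type":"array"},"squeeze":{"type":"number"}},"required":["turn","xyz","claw"]}

```bash
mkdir -p pics; cat > h.py <<'E'
import numpy as np, cv2
from rig import env, imaging
def cam(n):
    i=imaging.camera_info(n); K=np.array(i["camera_matrix"]); R=cv2.Rodrigues(np.array(i["rvec"],float))[0]; t=np.array(i["tvec"],float).ravel()
    return K,R,t
def cloud(n):
    K,R,t=cam(n); im,d=imaging.get_image(n)
    v,u=np.mgrid[:420,:560]
    p=np.stack([(u-K[0,2])/K[0,0]*d,(v-K[1,2])/K[1,1]*d,d],-1)
    return im,d,(p-t)@R
E
python3 - <<'E'
from h import *
s=env.observe(); print(s["time_s"],s["position"],s["tool_rot"],s["ft_force"])
a=[]
for n in("scene","side"):
    im,d,P=cloud(n); np.savez(n+".npz",im=im,d=d,P=P); cv2.imwrite(f"pics/{n}0.png",im)
    K,R,t=cam(n); print(n,-R.T@t,R[2],(d>0).mean())
E
```

```text
0.0 [ 0.17076996 -0.5225143   0.2307214 ] [[ 9.50554252e-01  3.10558507e-01 -1.64415649e-04]
 [ 3.10558414e-01 -9.50553205e-01  1.44081532e-03]
 [ 2.91171633e-04 -1.42063379e-03 -9.99998949e-01]] [-0.84007253  0.4620528   0.0682781 ]
scene [0.94602747 0.4891379  0.94910532] [-0.33650183 -0.46356804 -0.81967749] 0.9961224489795918
side [0.30910014 0.79681779 0.89587751] [ 0.23540847 -0.66586946 -0.7079553 ] 0.9958248299319727
```

View pics/scene0.png

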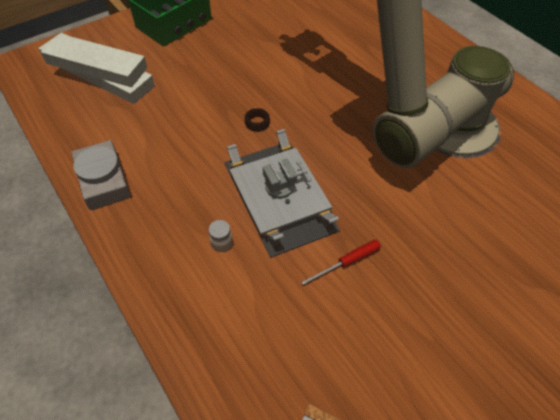

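View pics/side0.png

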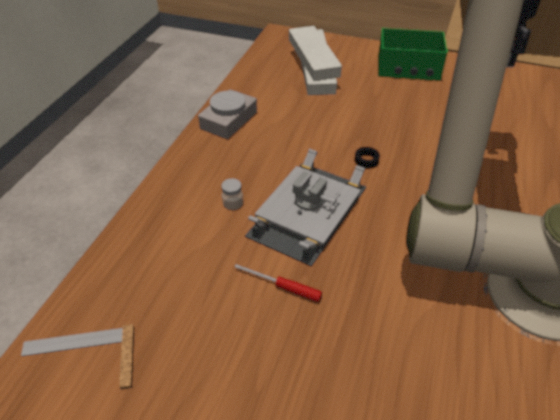

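The scene view shows the plate around (280,188), its tabs near (235,155), (283,138), (275,237) and (330,218), the jar at (220,235), the tape at (257,120) and the screwdriver at (345,262). The side view agrees. Next I'll fit the plate pose from depth.

```bash
python3 - <<'E'
from h import *
for n in("scene","side"):
    z=np.load(n+".npz"); P=z["P"]; im=z["im"].astype(int)
    gray=(im.max(2)-im.min(2)<25)&(im.max(2)>90)
    m=(abs(P[...,2]-.034)<.006)&gray&(P[...,0]>.3)&(P[...,0]<.75)&(abs(P[...,1])<.35)
    k,l,st,c=cv2.connectedComponentsWithStats(m.astype(np.uint8)); i=1+st[1:,4].argmax()
    q=P[l==i]; 
    mm=cv2.morphologyEx((l==i).astype(np.uint8),cv2.MORPH_OPEN,np.ones((5,5))); q=P[mm>0]
    r=cv2.minAreaRect((q[:,:2]*1000).astype(np.float32)); print(n,st[i],r,np.median(q[:,2]))
    print(cv2.boxPoints(r))
    h=(P[...,2]>.04)&(P[...,0]>.3)&(P[...,0]<.8)&(P[...,1]<.3)&(P[...,1]>-.3)&(P[...,2]<.12)
    k,l,st,c=cv2.connectedComponentsWithStats(h.astype(np.uint8))
    for j in range(1,k):
        if st[j,4]>8: w=P[l==j]; print(c[j].round(),st[j,4],w.min(0).round(3),w.max(0).round(3))
E
```

```text
scene [ 230  149  101   84 3873] ((539.4644775390625, -73.11338806152344), (207.22628784179688, 179.62164306640625), 78.79515075683594) 0.033533360483130756
[[ 431.23175  -157.29973 ]
 [ 607.42957  -192.20334 ]
 [ 647.6972     11.072952]
 [ 471.4994     45.976562]]
[282. 136.] 134 [ 0.434 -0.205  0.04 ] [ 0.462 -0.17   0.068]
[385. 147.] 89 [ 0.3   -0.013  0.096] [0.306 0.043 0.12 ]
[233. 152.] 136 [ 0.565 -0.232  0.04 ] [ 0.591 -0.196  0.066]
[282. 178.] 1043 [ 0.469 -0.106  0.04 ] [ 0.575 -0.03   0.104]
[330. 218.] 94 [0.487 0.056 0.04 ] [0.514 0.089 0.063]
[219. 230.] 383 [ 0.7   -0.062  0.04 ] [ 0.746 -0.015  0.066]
[276. 235.] 83 [0.617 0.025 0.041] [0.642 0.057 0.071]
side [ 256  167  105   76 3321] ((537.7431030273438, -73.0067367553711), (212.89244079589844, 180.2218475341797), 78.83456420898438) 0.03458738969472148
[[ 428.72525  -159.98885 ]
 [ 605.53595  -194.88747 ]
 [ 646.761      13.975372]
 [ 469.95026    48.873993]]
[311. 156.] 128 [ 0.564 -0.232  0.041] [ 0.59  -0.196  0.068]
[358. 173.] 137 [ 0.435 -0.204  0.04 ] [ 0.461 -0.169  0.067]
[312. 192.] 1072 [ 0.467 -0.105  0.04 ] [ 0.573 -0.028  0.104]
[232. 187.] 318 [ 0.7   -0.061  0.04 ] [ 0.746 -0.014  0.068]
[255. 219.] 63 [0.615 0.022 0.04 ] [0.642 0.06  0.07 ]
[307. 243.] 90 [0.487 0.051 0.04 ] [0.514 0.09  0.065]
```

arm_command(
  turn=[
    [0,0,0.98],
    [0,0,0.98],
    [0,0,0.98],
    [0,0,0.98],
    [0,0,0.98],
    [0,0,0.96],
  ],
  xyz=[
    [0,0,0],
    [0,0,0],
    [0,0,0],
    [0,0,0],
    [0,0,0],
    [0,0,0],
  ],
  claw=[0,0,0,0,0,0],
)

```text
time_s: 0.7
position: [0.1708, -0.5226, 0.2309]
tool_rot: [[0.98, -0.198, -0.0], [-0.198, -0.98, 0.001], [-0.0, -0.001, -1.0]]
ft_force: [0.0, 0.0, 0.4]
grip_width: 0.0002
gripper_force: 0.0
```

arm_command(
  turn=[
    [0,0,0],
    [0,0,0],
    [0,0,0],
    [0,0,0],
    [0,0,0],
    [0,0,0],
    [0,0,0],
    [0,0,0],
    [0,0,0],
    [0,0,0],
    [0,0,0],
  ],
  xyz=[
    [0.4,-0.86,0],
    [0.4,-0.86,0],
    [0.4,-0.86,0],
    [0.4,-0.86,0],
    [0.4,-0.86,0],
    [0.4,-0.86,0],
    [0.4,-0.86,0],
    [0.4,-0.86,0],
    [0.4,-0.86,0],
    [0.4,-0.86,0],
    [0,0,0],
  ],
  claw=[0,0,0,0,0,0,0,0,0,0,0],
)

```text
time_s: 1.8
position: [0.4524, -0.1356, 0.2311]
tool_rot: [[0.982, -0.188, 0.0], [-0.188, -0.982, 0.001], [-0.0, -0.001, -1.0]]
ft_force: [0.4, -0.9, -0.1]
grip_width: 0.0002
gripper_force: 0.0
```

```bash
cat >> h.py <<'E'
a=np.radians(-11.2); EX=np.array([np.cos(a),np.sin(a)]); EY=np.array([-np.sin(a),np.cos(a)]); C=np.array([.5387,-.073])
PT={f"c{i+1}":C+sx*.070*EX+sy*.082*EY for i,(sx,sy) in enumerate([(1,1),(1,-1),(-1,1),(-1,-1)])}
PT|={f"t{i+1}":C+sx*.066*EX+sy*.144*EY for i,(sx,sy) in enumerate([(1,1),(1,-1),(-1,1),(-1,-1)])}
def go(n,z):
    s=env.observe(); d=np.r_[PT[n],z]-s["position"]; u=s["tool_rot"].T@d/.05
    print(n,"t",s["time_s"],"pos",s["position"].round(4),"F",s["ft_force"].round(2),"units",u.round(2))
E
python3 - <<'E'
from h import *
go("c4",.05); s=env.observe(); print(s["tool_rot"].round(3),s["grip_width"])
im,d,P=cloud("wrist"); cv2.imwrite("pics/w1.png",im)
E
```

```text
c4 t 1.8 pos [ 0.4524 -0.1356  0.2311] F [ 0.42 -0.86 -0.13] units [0.05 0.08 3.62]
[[ 0.982 -0.188  0.   ]
 [-0.188 -0.982  0.001]
 [-0.    -0.001 -1.   ]] 0.0001740402768322762
```

View pics/w1.png

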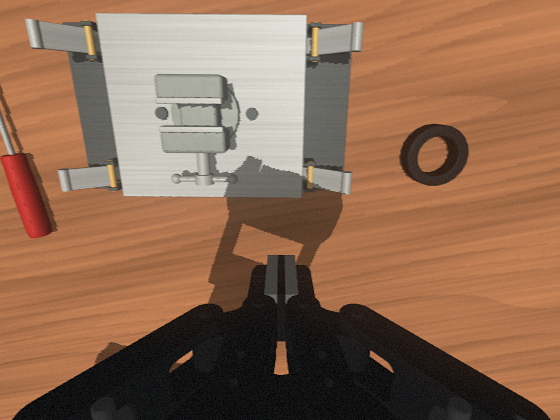

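The wrist view shows the plate with its vise, the tabs at (60,35), (340,38), (90,180) and (325,178), and the shut fingertips at (282,260). The finger linkage looks wide, so I'll measure its profile before going low.

```bash
python3 - <<'E'
from h import *
s=env.observe(); im,d,P=cloud("wrist")
K,R,t=cam("wrist"); T=s["tool_rot"]; p0=s["position"]
print("cam in tool",T.T@(-R.T@t-p0))
q=((P-p0)@T)[(d>0)&(d<.24)]; 
for h in range(0,120,10):
    w=q[(-q[:,2]>h/1000-.005)&(-q[:,2]<h/1000+.005)]
    if len(w): print(h,len(w),"x",w[:,0].min().round(3),w[:,0].max().round(3),"y",w[:,1].min().round(3),w[:,1].max().round(3))
# plate refine: bright grey at z~.034
m=(abs(P[...,2]-.034)<.004)&(im.astype(int).min(2)>120)
k,l,st,c=cv2.connectedComponentsWithStats(m.astype(np.uint8)); i=1+st[1:,4].argmax()
mm=cv2.morphologyEx((l==i).astype(np.uint8),cv2.MORPH_OPEN,np.ones((9,9))); w=P[mm>0]
print(cv2.minAreaRect((w[:,:2]*1000).astype(np.float32)),np.median(w[:,2]))
h=(P[...,2]>.04)&(P[...,2]<.12)
k,l,st,c=cv2.connectedComponentsWithStats(h.astype(np.uint8))
for j in range(1,k):
    if st[j,4]>60:
        b=P[l==j]; f=(b[:,:2]-C)@np.c_[EX,EY]; print(c[j].round(),f.min(0).round(3),f.max(0).round(3),b[:,2].max().round(3))
E
```

```text
cam in tool [ 0.08048667  0.0024281  -0.14354902]
0 15 x 0.011 0.011 y -0.005 0.007
10 462 x 0.007 0.012 y -0.013 0.014
20 694 x 0.007 0.012 y -0.013 0.014
30 748 x 0.007 0.013 y -0.013 0.014
40 1083 x -0.011 0.015 y -0.02 0.022
50 3775 x -0.011 0.015 y -0.036 0.038
60 7005 x -0.01 0.017 y -0.043 0.045
70 8390 x -0.01 0.019 y -0.051 0.053
80 11953 x -0.006 0.019 y -0.06 0.062
90 8825 x 0.007 0.021 y -0.061 0.063
100 523 x 0.019 0.022 y -0.018 0.019
((538.4887084960938, -74.47799682617188), (199.5879669189453, 179.50660705566406), 78.81888580322266) 0.03495029982426394
[49. 35.] [0.054 0.11 ] [0.077 0.145] 0.07
[339.  37.] [ 0.054 -0.149] [ 0.077 -0.114] 0.067
[194. 119.] [-0.067 -0.035] [0.032 0.032] 0.103
[ 77. 177.] [-0.077  0.113] [-0.055  0.149] 0.064
[330. 179.] [-0.077 -0.149] [-0.055 -0.113] 0.067
```

Linkage reaches ±45 mm at 60 mm height, so I'll turn the closing line along plate x, which clears the vise and tabs.

arm_command(
  turn=[
    [0,0,-1],
    [0,0,-1],
    [0,0,-1],
    [0,0,-1],
    [0,0,-1],
    [0,0,-1],
    [0,0,-1],
    [0,0,-1],
    [0,0,-1],
    [0,0,-1],
    [0,0,-1],
    [0,0,-1],
  ],
  xyz=[
    [0,0,0],
    [0,0,0],
    [0,0,0],
    [0,0,0],
    [0,0,0],
    [0,0,0],
    [0,0,0],
    [0,0,0],
    [0,0,0],
    [0,0,0],
    [0,0,0],
    [0,0,0],
  ],
  claw=[0,0,0,0,0,0,0,0,0,0,0,0],
)

```text
time_s: 3.1
position: [0.4498, -0.1413, 0.2312]
tool_rot: [[0.658, 0.753, -0.0], [0.753, -0.658, 0.0], [-0.0, -0.0, -1.0]]
ft_force: [0.5, 0.1, -0.2]
grip_width: -0.0002
gripper_force: 0.0
```

arm_command(
  turn=[
    [0,0,-1],
    [0,0,-1],
    [0,0,-1],
    [0,0,-1],
    [0,0,-1],
    [0,0,-1],
    [0,0,0],
  ],
  xyz=[
    [0,0,0.4],
    [0,0,0.4],
    [0,0,0.4],
    [0,0,0.4],
    [0,0,0.4],
    [0,0,0.4],
    [0,0,0],
  ],
  claw=[0,0,0,0,0,0,0],
)

```text
time_s: 3.8
position: [0.4489, -0.1405, 0.1095]
tool_rot: [[0.196, 0.981, -0.004], [0.981, -0.196, 0.002], [0.002, -0.005, -1.0]]
ft_force: [-0.0, 0.5, 1.1]
grip_width: 0.0003
gripper_force: 0.0
```

```bash
sed -i 's/C=np.array(\[.5387,-.073\])/C=np.array([.5386,-.0738])/' h.py; python3 - <<'E'
from h import *
go("c4",.042); s=env.observe(); print(s["tool_rot"].round(3))
E
```

```text
c4 t 3.8 pos [ 0.4489 -0.1405  0.1095] F [-0.05  0.51  1.1 ] units [0.02 0.11 1.35]
[[ 0.196  0.981 -0.004]
 [ 0.981 -0.196  0.002]
 [ 0.002 -0.005 -1.   ]]
```

arm_command(
  turn=[
    [0,0,0],
    [0,0,0],
    [0,0,0],
    [0,0,0],
    [0,0,0],
  ],
  xyz=[
    [0,0.1,0.4],
    [0,0,0.4],
    [0,0,0.4],
    [0,0,0.14],
    [0,0,0],
  ],
  claw=[0,0,0,0,0],
)

```text
time_s: 4.3
position: [0.4553, -0.1414, 0.0444]
tool_rot: [[0.197, 0.98, -0.001], [0.98, -0.197, 0.0], [0.0, -0.001, -1.0]]
ft_force: [0.0, 0.9, 1.0]
grip_width: -0.0001
gripper_force: 0.0
```

arm_command(
  turn=[
    [0,0,0],
    [0,0,0],
    [0,0,0],
    [0,0,0],
  ],
  xyz=[
    [0,0,0.04],
    [0,0,0.04],
    [0,0,0.04],
    [0,0,0],
  ],
  claw=[0,0,0,0],
)

```text
time_s: 4.7
position: [0.4555, -0.1408, 0.0385]
tool_rot: [[0.194, 0.981, 0.0], [0.981, -0.194, -0.0], [-0.0, 0.0, -1.0]]
ft_force: [-0.4, -0.6, 0.3]
grip_width: -0.0002
gripper_force: 0.0
```

arm_command(
  turn=[
    [0,0,0],
    [0,0,0],
    [0,0,0],
    [0,0,0],
  ],
  xyz=[
    [0,0,0.04],
    [0,0,0.03],
    [0,0,0],
    [0,0,0],
  ],
  claw=[0,0,0,0],
)

```text
time_s: 5.1
position: [0.4555, -0.1408, 0.0348]
tool_rot: [[0.194, 0.981, -0.0], [0.981, -0.194, 0.0], [0.0, -0.0, -1.0]]
ft_force: [-0.0, -0.0, -0.2]
grip_width: -0.0002
gripper_force: 0.0
```

arm_command(
  turn=[
    [0,0,0],
    [0,0,0],
  ],
  xyz=[
    [0,0,0.03],
    [0,0,0],
  ],
  claw=[0,0],
)

```text
time_s: 5.3
position: [0.4556, -0.1409, 0.0339]
tool_rot: [[0.194, 0.981, 0.001], [0.981, -0.194, -0.0], [-0.0, 0.001, -1.0]]
ft_force: [-1.4, 1.1, 7.6]
grip_width: 0.0004
gripper_force: 3.9
```

Corner 4 is sound: 7.6 N with almost no travel. Next is corner 2, moving along plate x.

arm_command(
  turn=[
    [0,0,0],
    [0,0,0],
    [0,0,0],
    [0,0,0],
    [0,0,0],
    [0,0,0],
  ],
  xyz=[
    [0,0,-0.2],
    [0,0.9,0],
    [0,0.9,0],
    [0,0.9,0],
    [0,0.08,0],
    [0,0,0],
  ],
  claw=[0,0,0,0,0,0],
)

```text
time_s: 5.9
position: [0.5921, -0.1678, 0.0432]
tool_rot: [[0.194, 0.981, -0.0], [0.981, -0.194, 0.0], [0.0, -0.0, -1.0]]
ft_force: [0.4, -0.0, -0.4]
grip_width: -0.0001
gripper_force: 0.0
```

```bash
python3 -c "
from h import *
go('c2',.0345)"
```

```text
c2 t 5.9 pos [ 0.5921 -0.1678  0.0432] F [ 0.43 -0.04 -0.45] units [-0.   -0.02  0.17]
```

arm_command(
  turn=[
    [0,0,0],
    [0,0,0],
    [0,0,0],
    [0,0,0],
  ],
  xyz=[
    [0,0,0.1],
    [0,0,0.07],
    [0,0,0],
    [0,0,0],
  ],
  claw=[0,0,0,0],
)

```text
time_s: 6.3
position: [0.5914, -0.1678, 0.0349]
tool_rot: [[0.195, 0.981, -0.0], [0.981, -0.195, 0.0], [0.0, -0.0, -1.0]]
ft_force: [0.2, -0.7, 0.0]
grip_width: -0.0003
gripper_force: 0.0
```

arm_command(
  turn=[
    [0,0,0],
    [0,0,0],
    [0,0,0],
  ],
  xyz=[
    [0,0,0.02],
    [0,0,0],
    [0,0,0],
  ],
  claw=[0,0,0],
)

```text
time_s: 6.6
position: [0.5918, -0.1678, 0.0339]
tool_rot: [[0.194, 0.981, 0.0], [0.981, -0.194, -0.0], [-0.0, 0.0, -1.0]]
ft_force: [-1.3, 0.3, 1.2]
grip_width: 0.0001
gripper_force: 0.3
```

arm_command(
  turn=[
    [0,0,0],
    [0,0,0],
    [0,0,0],
  ],
  xyz=[
    [0,0,0.02],
    [0,0,0],
    [0,0,0],
  ],
  claw=[0,0,0],
)

```text
time_s: 6.9
position: [0.5919, -0.1678, 0.0339]
tool_rot: [[0.194, 0.981, 0.001], [0.981, -0.194, -0.0], [-0.0, 0.001, -1.0]]
ft_force: [-3.4, 0.8, 7.9]
grip_width: 0.0004
gripper_force: 4.2
```

Corner 2 is sound too. I'll lift over the vise and go to corner 1.

arm_command(
  turn=[
    [0,0,0],
    [0,0,0],
    [0,0,0],
    [0,0,0],
    [0,0,0],
    [0,0,0],
    [0,0,0],
    [0,0,0],
    [0,0,0],
  ],
  xyz=[
    [0,0,-0.7],
    [0,0,-0.7],
    [0.82,0,0],
    [0.82,0,0],
    [0.82,0,0],
    [0.82,0,0],
    [0,0,0.7],
    [0,0,0.5],
    [0,0,0],
  ],
  claw=[0,0,0,0,0,0,0,0,0],
)

```text
time_s: 7.8
position: [0.6219, -0.0062, 0.0396]
tool_rot: [[0.194, 0.981, -0.006], [0.981, -0.194, 0.001], [0.0, -0.007, -1.0]]
ft_force: [-0.6, 0.5, 0.6]
grip_width: 0.0003
gripper_force: 0.0
```

```bash
python3 -c "
from h import *
go('c1',.0345)"
```

```text
c1 t 7.8 pos [ 0.6219 -0.0062  0.0396] F [-0.65  0.51  0.65] units [-0.01  0.03  0.1 ]
```

arm_command(
  turn=[
    [0,0,0],
    [0,0,0],
    [0,0,0],
  ],
  xyz=[
    [0,0,0.02],
    [0,0,0],
    [0,0,0],
  ],
  claw=[0,0,0],
)

```text
time_s: 8.1
position: [0.6243, -0.0073, 0.0432]
tool_rot: [[0.195, 0.981, 0.002], [0.981, -0.195, -0.0], [-0.0, 0.002, -1.0]]
ft_force: [-0.2, 0.2, -0.6]
grip_width: 0.0001
gripper_force: 0.0
```

arm_command(
  turn=[
    [0,0,0],
    [0,0,0],
    [0,0,0],
    [0,0,0],
  ],
  xyz=[
    [0,0,0.1],
    [0,0,0.07],
    [0,0,0.02],
    [0,0,0],
  ],
  claw=[0,0,0,0],
)

```text
time_s: 8.5
position: [0.6238, -0.007, 0.0324]
tool_rot: [[0.194, 0.981, 0.0], [0.981, -0.194, -0.0], [-0.0, 0.0, -1.0]]
ft_force: [0.7, 0.4, 1.8]
grip_width: -0.0001
gripper_force: 1.0
```

arm_command(
  turn=[
    [0,0,0],
    [0,0,0],
    [0,0,0],
  ],
  xyz=[
    [0,0,0.02],
    [0,0,0],
    [0,0,0],
  ],
  claw=[0,0,0],
)

```text
time_s: 8.8
position: [0.6238, -0.007, 0.0316]
tool_rot: [[0.194, 0.981, 0.0], [0.981, -0.194, -0.0], [-0.0, 0.001, -1.0]]
ft_force: [-0.2, 0.7, 3.9]
grip_width: -0.0002
gripper_force: 1.8
```

Corner 1 gives: it's already 2.4 mm down at 4 N. I'll press a little further so the 2 mm threshold is clearly passed.

arm_command(
  turn=[
    [0,0,0],
    [0,0,0],
    [0,0,0],
    [0,0,0],
  ],
  xyz=[
    [0,0,0.02],
    [0,0,0.01],
    [0,0,0],
    [0,0,0],
  ],
  claw=[0,0,0,0],
)

```text
time_s: 9.2
position: [0.6239, -0.007, 0.0302]
tool_rot: [[0.194, 0.981, 0.001], [0.981, -0.194, -0.0], [0.0, 0.001, -1.0]]
ft_force: [-0.2, -0.2, 5.8]
grip_width: -0.0001
gripper_force: 3.0
```

Corner 1 dips 3.8 mm at 5.8 N. Moving over tab 1.

arm_command(
  turn=[
    [0,0,0],
    [0,0,0],
    [0,0,0],
    [0,0,0],
    [0,0,0],
    [0,0,0],
  ],
  xyz=[
    [0,0,-0.75],
    [0,0,-0.75],
    [0.61,-0.04,0],
    [0.61,-0.04,0],
    [0,0,0],
    [0,0,0],
  ],
  claw=[0,0,0,0,0,0],
)

```text
time_s: 9.8
position: [0.6313, 0.054, 0.1042]
tool_rot: [[0.193, 0.981, -0.001], [0.981, -0.193, -0.0], [-0.0, -0.001, -1.0]]
ft_force: [0.8, -0.7, -1.0]
grip_width: -0.0005
gripper_force: 0.0
```

```bash
python3 -c "
from h import *
go('t1',.075)"
```

```text
t1 t 9.8 pos [0.6313 0.054  0.1042] F [ 0.85 -0.67 -0.95] units [ 0.01 -0.    0.58]
```

arm_command(
  turn=[
    [0,0,0],
    [0,0,0],
    [0,0,0],
    [0,0,0],
    [0,0,0],
    [0,0,0],
    [0,0,0],
  ],
  xyz=[
    [0,0,0.3],
    [0,0,0.25],
    [0,0,0.06],
    [0,0,0.06],
    [0,0,0.06],
    [0,0,0.06],
    [0,0,0],
  ],
  claw=[0,0,0,0,0,0,0],
)

```text
time_s: 10.5
position: [0.6322, 0.054, 0.0662]
tool_rot: [[0.194, 0.981, 0.002], [0.981, -0.194, 0.001], [0.001, 0.002, -1.0]]
ft_force: [0.7, 1.9, 2.2]
grip_width: -0.0002
gripper_force: 1.4
```

arm_command(
  turn=[
    [0,0,0],
    [0,0,0],
    [0,0,0],
    [0,0,0],
    [0,0,0],
  ],
  xyz=[
    [0,0,0.06],
    [0,0,0.06],
    [0,0,0.06],
    [0,0,0.06],
    [0,0,0],
  ],
  claw=[0,0,0,0,0],
)

```text
time_s: 11.0
position: [0.6325, 0.054, 0.0543]
tool_rot: [[0.194, 0.981, 0.003], [0.981, -0.194, 0.0], [0.001, 0.003, -1.0]]
ft_force: [0.3, 0.7, 3.9]
grip_width: -0.0001
gripper_force: 1.9
```

arm_command(
  turn=[
    [0,0,0],
    [0,0,0],
    [0,0,0],
    [0,0,0],
    [0,0,0],
  ],
  xyz=[
    [0,0,0.06],
    [0,0,0.06],
    [0,0,0.06],
    [0,0,0.06],
    [0,0,0],
  ],
  claw=[0,0,0,0,0],
)

```text
time_s: 11.5
position: [0.6322, 0.0538, 0.0418]
tool_rot: [[0.194, 0.981, 0.002], [0.981, -0.194, 0.0], [0.0, 0.002, -1.0]]
ft_force: [0.3, 1.3, 3.1]
grip_width: 0.0001
gripper_force: 1.3
```

arm_command(
  turn=[
    [0,0,0],
    [0,0,0],
    [0,0,0],
    [0,0,0],
    [0,0,0],
    [0,0,0],
  ],
  xyz=[
    [0,0,0.04],
    [0,0,0.04],
    [0,0,0.04],
    [0,0,0.02],
    [0,0,0],
    [0,0,0],
  ],
  claw=[0,0,0,0,0,0],
)

```text
time_s: 12.1
position: [0.6321, 0.0536, 0.0354]
tool_rot: [[0.194, 0.981, 0.002], [0.981, -0.194, -0.0], [0.0, 0.002, -1.0]]
ft_force: [0.1, 1.4, 11.2]
grip_width: 0.0002
gripper_force: 5.2
```

arm_command(
  turn=[
    [0,0,0],
    [0,0,0],
    [0,0,0],
  ],
  xyz=[
    [0,0,0.01],
    [0,0,0.01],
    [0,0,0],
  ],
  claw=[0,0,0],
)

```text
time_s: 12.4
position: [0.6323, 0.0536, 0.0351]
tool_rot: [[0.194, 0.981, 0.002], [0.981, -0.194, -0.0], [0.0, 0.002, -1.0]]
ft_force: [-1.3, 1.9, 16.5]
grip_width: -0.0002
gripper_force: 7.7
```

arm_command(
  turn=[
    [0,0,0],
    [0,0,0],
    [0,0,0],
    [0,0,0],
    [0,0,0],
    [0,0,0],
  ],
  xyz=[
    [0,0,-0.3],
    [0,0,-0.8],
    [0,0,-0.9],
    [0,0,-0.9],
    [0,0,0],
    [0,0,0],
  ],
  claw=[0,0,0,0,0,0],
)

```text
time_s: 13.0
position: [0.6314, 0.0534, 0.1784]
tool_rot: [[0.195, 0.981, 0.0], [0.981, -0.195, -0.0], [-0.0, 0.0, -1.0]]
ft_force: [-0.1, 0.6, -0.6]
grip_width: -0.0
gripper_force: 0.0
```

```bash
python3 - <<'E'
from h import *
for n in("scene","side"):
    im,d,P=cloud(n)
    f=(P[...,:2]-C)@np.c_[EX,EY]
    for k,sx,sy in((1,1,1),(2,1,-1),(3,-1,1),(4,-1,-1)):
        m=(abs(f[...,0]-sx*.066)<.009)&(abs(f[...,1]*sy-.134)<.02)&(P[...,2]>.01)&(P[...,2]<.09)
        print(n,k,m.sum(),P[m][:,2].max().round(3) if m.any() else None)
    cv2.imwrite(f"pics/{n}9.png",cv2.resize(im[120:270,200:380],None,fx=4,fy=4))
E
```

```text
scene 1 131 0.038
scene 2 119 0.065
scene 3 121 0.064
scene 4 0 None
side 1 112 0.04
side 2 110 0.068
side 3 117 0.065
side 4 125 0.068
```

View pics/side9.png

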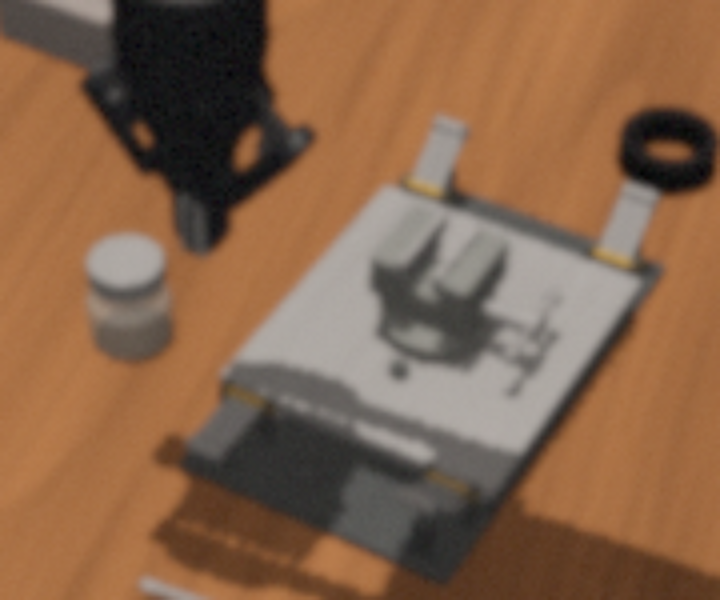

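The side view shows tab 1 lying flat at about (225,430). The other three still stand, and the jar and tape are in place. At the end the tab was stiff against its stop at z = 35 mm, so I'm handing in.

```bash
python3 -c "
from rig import env
print(env.close_job())"
```

```text
the job is handed in; nothing more can be done
None
```

The far left corner (corner 1) was the one that rocked, dipping about 3.8 mm at 5.8 N. I pressed its shim tab flat, left the other three tabs standing, and handed the job in with the hand clear; no verdict was returned.

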